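Clip a cell into the idle capacity tester and start the test

TASK

Take the purple cell that lies on the bench in front of you and, without dropping it, press it down into the clips of the free cell tester, its plus end at the red contact, until it snaps fully home at both ends. Then let go of it and push that tester's green start button down until it clicks. Do not press the start button of the tester that is already running a cell, and leave everything else where it is.

Things in the scene. Friction and masses are not known exactly. Their poses are not given: they have to be found in the camera images.
- cell_mid (a point): centre of the loose purple lithium cell, a cylinder 18.2 mm in diameter and 65 mm long, about 46 g, lying on the bench (centre 9 mm above it) and free to roll. The point's y axis is the cell's long axis
- cell_plus (a point): centre of the purple cell's plus end face, 32.5 mm from its middle along -y of point cell_mid: a bare metal cap inside a red insulating ring, while the minus end is plain bare metal out to the film. At the start it points to the robot's right, within 0.6 rad
- tester_free: the idle tester: a low white and grey case, 136 mm (its x) by 124 mm (its y) by 28 mm high, fixed to the bench, display dark, cradle empty. Origin on the bench under the case's centre; z up; x points from the control panel (near the robot) to the cradle (far side), y along the cradle, away from the red contact, to the left as seen from the panel. Turned by up to 0.3 rad from the robot's axes
- tester_free_seat (a point): where the cell's centre must be when fully home: 24 mm in +x of the case's centre, 52 mm above the bench; axes as the tester's. The cell lies along y; 10 mm of free space under it ends at the black cradle base (33 mm above the bench). End towers, red at -y and black at +y, 58 mm high and 20 mm wide, stand 36.8 mm from the seat along y: about 4 mm of play at each end of the cell
- tester_free_mouth (a point): 14 mm above the seat: the cell's centre when it first rests on the clip noses. Two pairs of spring leaves, 8 mm wide, stand 25 mm either side along y (42 mm between them is open for fingers); flared mouths 27 mm wide, tops 66 mm above the bench. Pushing the cell down takes 9 to 14 N at most, about 3 mm down; then the leaves snap over it and draw it onto its saddles
- tester_free_red (a point): where the plus end of the seated cell belongs: 32.5 mm from the seat towards the red contact tower (-y of the tester)
- start_free_top (a point): centre of the top of the idle tester's green start button, 23 mm in diameter; 42 mm in -x and 32 mm in -y of the case's centre, 41.5 mm above the bench when up; it moves straight down and springs back up when let go. It stands 9 mm above a flat steel collar 35 mm wide; the display bezel beside it stands 4 mm above the case
- start_free (a joint): travel of that button in m: 0 up, 0.006 fully down. The force climbs to about 6.5 N at 1.5 mm, collapses to about 1 N as the dome snaps through, and climbs to about 6 N at the stop at 6 mm; the contact closes below about 4 mm. It does not latch
- tester_busy: the other tester, of the same build, axes and sizes, fixed to the bench, running: a blue cell lies in its clips, its green lamp is lit and its display is grey-green. The two testers stand side by side, either one on the left
- start_busy (a joint): travel of the running tester's start button in m, which must not be pressed
- stand_a: loose blue cell standing on the bench, 18 mm in diameter, 65 mm tall; origin at the centre of its underside
- stand_b: a second such standing blue cell
- bottle: white squeeze bottle with violet tip, 36 mm in diameter, 123 mm tall, standing; origin at the centre of its underside
- pad: blue log pad, 96 x 69 x 9 mm, lying; origin at the centre of its underside
- red_marker: white felt marker with a red cap, 17 x 136 x 19 mm, lying; origin at the centre of its underside
- tape: roll of amber film tape, 89 mm across, 12 mm high, lying; origin at the centre of its underside

How it is judged:
By the outcome, as a careful person would: the job done as asked, in the order asked, and still so for the second after the job is handed in, with the robot touching nothing.
It also fails if it takes over 42 s, if anything falls off the work surface, if the arm or the gripper's body presses on something with over 40 N, if the wrist force passes 120 N, or if a joint passes its speed limit or range.

ROBOT

A 6-joint arm with a two-finger parallel gripper is mounted at the origin on a cart in front of the work surface, level with it; the furniture and walls round the work are solid. World frame = base frame: x ahead of the robot, y to its left, z up, the work surface at z = 0. Lengths are in m, angles in rad, forces in N, time in s.
With the tool pointing down it reaches from about 0.375 to 0.925 m from the base axis. Payload 5.7 kg.
Tool frame: the origin (TCP) lies on the centre line of the jaws, within the pads' length; the fingertips stand 14 mm ahead of it and the grasp point (between the pads) lies 5 mm behind it; z points along the fingers, y is the line along which they close (so a half turn about z gives the same grasp; the last joint's range is limited). The gripper opens to 85 mm and grips with 20 to 120 N. Pads are 22 mm wide; open, the fingers measure 114 mm over their backs; the gripper's body (76 mm by 85 mm) begins 54 mm behind the grasp point. The pads swing forward as they close: fully open they stand 13 mm farther back than shut.
Start: joints at [1.179, 0.359, 1.51, -0, 1.272, -0.115], TCP at [0.164, 0.577, 0.245] pointing down, gripper open.
Joint ranges: [-2.97, 2.97], [-1.01, 2.36], [0.21, 2.38], [-0.96, 4.11], [0.2, 2.71], [-2.98, 2.98]. Speed limits (rad/s): [2.39, 2.39, 3.14, 3.14, 3.14, 3.14].

INTERFACE

Orientations are given as [roll, pitch, yaw] about the fixed x, y, z axes, in that order (R = Rz(yaw) Ry(pitch) Rx(roll)).
In Python, from plant import arm, kin, eyes, current_time_s, current_joints, current_qvel, current_effort, current_eef_pos, current_tool_rot, current_force, current_torque, current_opening, current_grip_force gives the robot as it stands. Calls block until the motion is done:
- arm.goto(position, orientation): joint-space move of the TCP to a pose.
- arm.move_straight(position, orientation=None, v=0.15, guard=None): straight line of the TCP; orientation=None keeps the orientation; v is the mean speed in m/s. With guard (N) it stops when the force on the tool has changed by that much, and returns True; else False.
- arm.move_j(angles): joint-space move.
- arm.set_gripper(opening): finger opening in m; the grip force is fixed at half the most; returns when the fingers have stopped.
- arm.wait(seconds).
- kin.ik(position, orientation): joint angles nearest the present ones, or None.
- eyes.get_image(name): name is "scene" or "top" or "wrist"; returns the picture (480x640x3 uint8, red, green, blue); there is no depth.
- eyes.camera_info(name): a dict with "fx", "fy", "cx", "cy" (pixels), "extrinsics" (4x4, takes a point from camera to world coordinates). Camera axes: x right, y up, looking along -z (the intrinsics and any distortion apply to the point x, -y, -z); pixel columns grow to the right and rows downward; lengths in m; the calibration is good to about 2 mm. A picture is of the moment at which its call begins: read the wrist's pose just before it. camera_info takes no time and is no camera call; for the wrist camera it gives the pose at the moment of the call.
A pose or a line that the arm cannot do raises arm.IKError and nothing moves.
- arm.sign_off(): hands the job in; it is judged then, once.
Readings, each from a call of its own:
- current_time_s(): time.
- current_joints(): joint angles.
- current_qvel(): joint speeds.
- current_effort(): joint torques, N m.
- current_eef_pos(): TCP position.
- current_tool_rot(): TCP orientation.
- current_force(): force on the tool from outside, world axes, zero at the start.
- current_torque(): the same for the moment, N m.
- current_opening(): finger opening in m.
- current_grip_force(): force on a finger pad.
Only numpy, scipy, OpenCV 4.12 (cv2) and the standard library are available. Lean on these libraries where they do the work, as an engineer would, in place of code of your own. Each camera call takes 0.05 s, during which the arm holds its last target. There are 200 camera calls.

## Working session

There is one attempt and no reset: what is moved stays moved. The work goes in short steps, each a Python script; the robot and the scene stay as the last script left them, time stands still between calls to the robot, and variables do not carry over. Pictures are saved under pics/ and viewed, at most 10 in all, crops included, and the job is handed in when it is done.

```bash
mkdir -p pics; ls; python3 - <<'E'
from plant import *
import cv2,numpy as np
for n in("top","scene"):
    im=eyes.get_image(n);cv2.imwrite(f"pics/{n}0.png",im[:,:,::-1]);i=eyes.camera_info(n);print(n,{k:(np.round(v,4).tolist() if k!='name' else v) for k,v in i.items()})
print(current_time_s(),current_tool_rot())
E
```

```text
pics
top {'fx': 487.5444, 'fy': 487.5444, 'cx': 322.3891, 'cy': 234.4267, 'extrinsics': [[0.0142, 0.987, -0.16, 0.3231], [-0.9999, 0.0125, -0.0116, -0.0157], [-0.0094, 0.1601, 0.9871, 1.3244], [0.0, 0.0, 0.0, 1.0]]}
scene {'fx': 592.0373, 'fy': 592.0373, 'cx': 320.9941, 'cy': 237.4853, 'extrinsics': [[0.5959, 0.4586, -0.6592, -0.3234], [-0.8028, 0.3182, -0.5043, -0.6676], [-0.0215, 0.8297, 0.5578, 0.8188], [0.0, 0.0, 0.0, 1.0]]}
0.1 [-3.13985972e+00 -1.83702019e-04  2.86483246e+00]
```

View pics/top0.png

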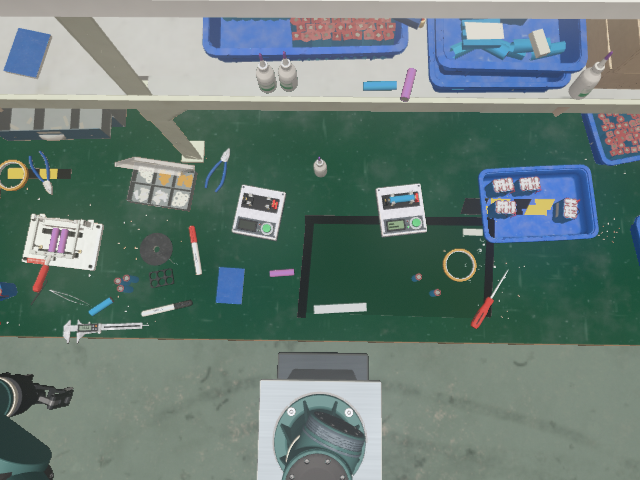

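View pics/scene0.png

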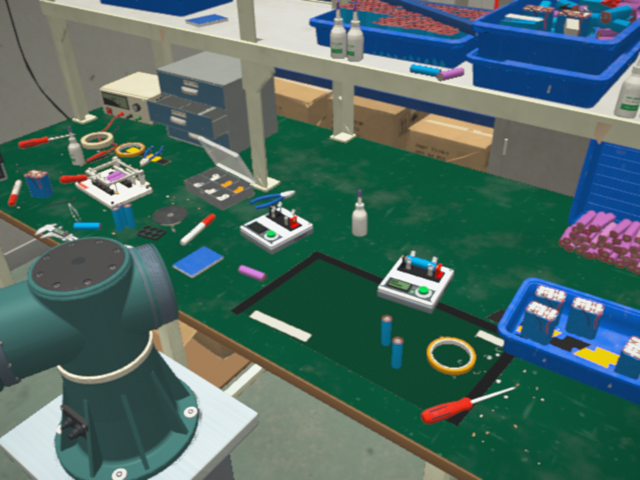

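The top view shows the free tester at about (258,211) with its start button at (267,229). The purple cell is at (281,272) and the busy tester, with the blue cell, at (402,210). Next I'll get rough positions from this view and then look closer with the wrist camera.

```bash
cat > h.py <<'E'
from plant import *
import cv2,numpy as np
def ray(info,u,v,z):
    E=np.array(info["extrinsics"]);d=E[:3,:3]@np.array([(u-info["cx"])/info["fx"],-(v-info["cy"])/info["fy"],-1.])
    p=E[:3,3];return p+d*(z-p[2])/d[2]
def proj(info,P):
    E=np.array(info["extrinsics"]);c=E[:3,:3].T@(np.asarray(P)-E[:3,3])
    return info["cx"]+info["fx"]*c[0]/-c[2],info["cy"]-info["fy"]*c[1]/-c[2]
def snap(n,f):
    i=eyes.camera_info(n);im=eyes.get_image(n);cv2.imwrite(f"pics/{f}.png",im[:,:,::-1]);np.save(f"pics/{f}.npy",i,allow_pickle=True);return i,im
def down(yaw): return [np.pi,0,yaw]
E
python3 - <<'E'
from h import *
i=eyes.camera_info("top")
for n,u,v,z in[("cell",281.5,272.5,.009),("btn",267,229,.0415),("case",258,211,.028),("busy",402,210,.028),("bottle",320,175,.0)]:print(n,ray(i,u,v,z).round(3))
w=eyes.camera_info("wrist");E=np.array(w["extrinsics"]);print(E.round(3),w["fx"],w["cx"],w["cy"],current_eef_pos(),{k:v for k,v in w.items() if k not in("extrinsics",)})
for p in ([.40,.13,.32],[.45,.13,.35],[.5,.13,.35]):
  for yaw in(0,np.pi/2,-np.pi/2,np.pi): print(p,yaw,kin.ik(p,down(yaw)))
E
```

```text
cell [0.431 0.109 0.009]
btn [0.544 0.148 0.042]
case [0.595 0.175 0.028]
busy [ 0.603 -0.215  0.028]
bottle [0.707 0.009 0.   ]
[[ 0.274 -0.918 -0.286  0.091]
 [ 0.962  0.261  0.083  0.598]
 [-0.001 -0.298  0.955  0.373]
 [ 0.     0.     0.     1.   ]] 405.5295108843181 321.9769466484994 243.1304105632152 [0.16372216 0.57659437 0.24451627] {'fx': 405.5295108843181, 'fy': 405.5295108843181, 'cx': 321.9769466484994, 'cy': 243.1304105632152}
[0.4, 0.13, 0.32] 0 [ 1.49674608e-01  2.21667127e-02  1.75520488e+00 -4.44089210e-16
  1.36422106e+00  1.72047094e+00]
[0.4, 0.13, 0.32] 1.5707963267948966 [ 1.49674608e-01  2.21667127e-02  1.75520488e+00 -4.44089210e-16
  1.36422106e+00  1.49674608e-01]
[0.4, 0.13, 0.32] -1.5707963267948966 None
[0.4, 0.13, 0.32] 3.141592653589793 [ 0.14967461  0.02216671  1.75520488  0.          1.36422106 -1.42112172]
[0.45, 0.13, 0.35] 0 [ 1.33600495e-01  7.81961698e-02  1.62156525e+00 -4.44089210e-16
  1.44183123e+00  1.70439682e+00]
[0.45, 0.13, 0.35] 1.5707963267948966 [ 1.33600495e-01  7.81961698e-02  1.62156525e+00 -4.44089210e-16
  1.44183123e+00  1.33600495e-01]
[0.45, 0.13, 0.35] -1.5707963267948966 None
[0.45, 0.13, 0.35] 3.141592653589793 [ 0.13360049  0.07819617  1.62156525  0.          1.44183123 -1.43719583]
[0.5, 0.13, 0.35] 0 [ 1.20603567e-01  1.54913907e-01  1.53176542e+00 -4.44089210e-16
  1.45491333e+00  1.69139989e+00]
[0.5, 0.13, 0.35] 1.5707963267948966 [ 1.20603567e-01  1.54913907e-01  1.53176542e+00 -4.44089210e-16
  1.45491333e+00  1.20603567e-01]
[0.5, 0.13, 0.35] -1.5707963267948966 None
[0.5, 0.13, 0.35] 3.141592653589793 [ 0.12060357  0.15491391  1.53176542  0.          1.45491333 -1.45019276]
```

```bash
python3 - <<'E'
from h import *
arm.goto([.51,.145,.30],down(np.pi));print(current_time_s())
arm.wait(.2)
i,im=snap("wrist","w1");print(i)
print(current_time_s(),[proj(i,p) for p in([.431,.109,.009],[.544,.148,.042])])
E
```

```text
2.1083
{'fx': 405.5295108843181, 'fy': 405.5295108843181, 'cx': 321.9769466484994, 'cy': 243.1304105632152, 'extrinsics': array([[-5.69385126e-04, -9.54459388e-01, -2.98340329e-01,
         4.33760330e-01],
       [ 9.99999423e-01, -2.71838716e-04, -1.03883301e-03,
         1.45666931e-01],
       [ 9.10423470e-04, -2.98340749e-01,  9.54458993e-01,
         4.28059416e-01],
       [ 0.00000000e+00,  0.00000000e+00,  0.00000000e+00,
         1.00000000e+00]])}
2.3583 [(np.float64(284.334527055004), np.float64(113.41096166283091)), (np.float64(323.9156571199145), np.float64(233.06986770658585))]
```

View pics/w1.png

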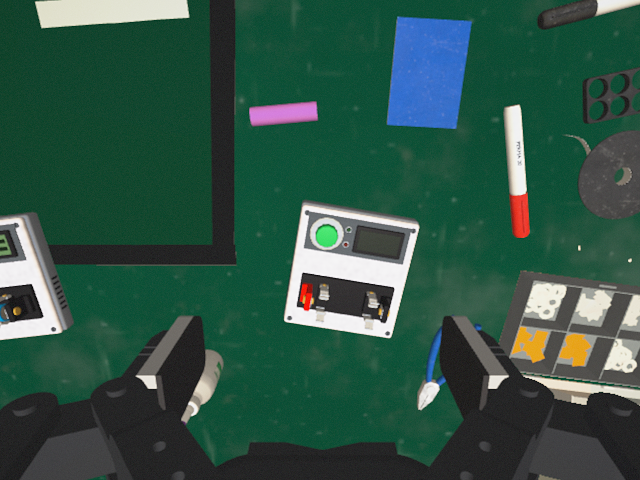

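The wrist view is turned half round, with near at the top and left showing the robot's right. The cell runs from (250,115) to (317,111). The free tester's corners are about (304,204), (418,222), (391,337) and (285,321), with the button at (326,235) and the red tower at (306,296).

```bash
python3 - <<'E'
from h import *
i=np.load("pics/w1.npy",allow_pickle=True).item();im=cv2.imread("pics/w1.png");h=cv2.cvtColor(im,cv2.COLOR_BGR2HSV)
def big(m,roi):
    x0,y0,x1,y1=roi;k=np.zeros(m.shape,np.uint8);k[y0:y1,x0:x1]=m[y0:y1,x0:x1]
    c=cv2.findContours(k,cv2.RETR_EXTERNAL,cv2.CHAIN_APPROX_NONE)[0];return max(c,key=cv2.contourArea)
c=big(cv2.inRange(h,(135,60,90),(175,255,255)),(230,85,340,140))
# silhouette centre of cylinder ~ plane through axis
W=np.array([ray(i,u,v,.009)[:2] for u,v in c[:,0]]);r=cv2.minAreaRect((W*1000).astype(np.float32));print("cell",r)
g=big(cv2.inRange(h,(50,120,120),(80,255,255)),(300,205,360,270));m=cv2.fitEllipse(g);print("btn",m,ray(i,*m[0],.0415).round(4))
w=big(cv2.inRange(h,(0,0,195),(180,40,255)),(265,195,430,350))
W=np.array([ray(i,u,v,.028)[:2] for u,v in w[:,0]]);r=cv2.minAreaRect((W*1000).astype(np.float32));print("case",r)
rd=big(cv2.inRange(h,(0,150,120),(8,255,255)),(290,270,330,320));print("red",cv2.minAreaRect(rd))
crop=np.hstack([cv2.resize(im[195:345,270:430],(480,450),interpolation=cv2.INTER_CUBIC),cv2.resize(im[90:140,240:330],(310,172),interpolation=cv2.INTER_CUBIC).repeat(1,0).copy() if 0 else np.vstack([cv2.resize(im[90:140,240:330],(310,172),interpolation=cv2.INTER_CUBIC),np.zeros((278,310,3),np.uint8)])])
cv2.imwrite("pics/crop1.png",crop)
E
```

```text
cell ((431.0323486328125, 107.56562805175781), (18.2800350189209, 66.84313201904297), 4.7943243980407715)
btn ((326.260498046875, 235.57611083984375), (20.670751571655273, 21.015453338623047), 87.33460998535156) [0.5467 0.1503 0.0415]
case ((593.62890625, 174.54693603515625), (121.0801010131836, 132.98435974121094), 80.0511474609375)
red ((305.43243408203125, 296.4054260253906), (11.179131507873535, 26.3038387298584), 9.462322235107422)
```

View pics/crop1.png

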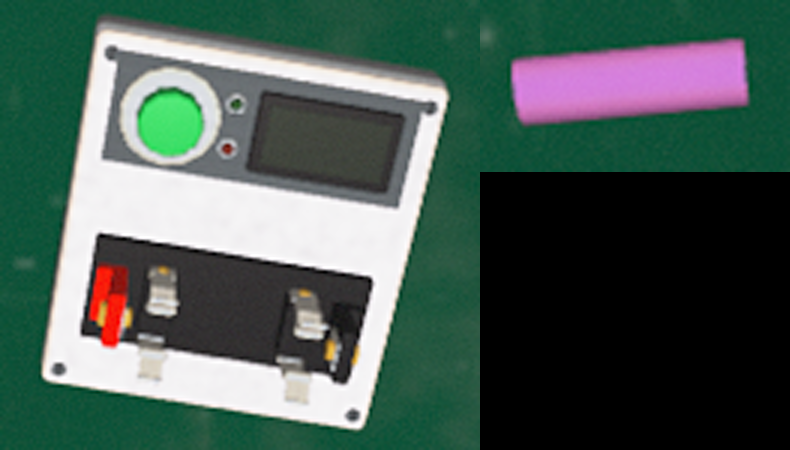

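Case and button agree: the case centre is (0.5936, 0.1745) with yaw −0.174, and the button that predicts is exactly where I measured it. The cell's 18.3 × 66.8 mm footprint also fits. Time to grasp it.

```bash
cat >> h.py <<'E'
cell=np.array([.4310,.1076]);ca=.0837;T=np.array([.5936,.1745]);ta=-.1737
Rt=np.array([[np.cos(ta),-np.sin(ta)],[np.sin(ta),np.cos(ta)]])
seat=T+Rt@[.024,0];btn=T+Rt@[-.042,-.032]
E
python3 - <<'E'
from h import *
arm.goto([*cell,.11],down(np.pi/2+ca));arm.set_gripper(.045)
arm.move_straight([*cell,.018],v=.1,guard=8)
print(current_eef_pos(),current_force());arm.set_gripper(0)
print(current_opening(),current_grip_force(),current_eef_pos())
arm.move_straight([*cell,.15],v=.15)
arm.goto([*seat,.13],down(np.pi/2+ta));arm.wait(.2)
print(current_opening(),current_eef_pos(),current_time_s(),current_force(),seat,btn)
i,_=snap("wrist","w2");snap("scene","s2")
for n,l in dict(seat=(0,0,.052),plus=(0,-.0325,.052),l1=(-.013,-.025,.066),l2=(.013,-.025,.066),l3=(-.013,.025,.066),l4=(.013,.025,.066),rt=(0,-.0368,.058),bt=(0,.0368,.058)).items(): print(n,np.round(proj(i,[*(seat+Rt@l[:2]),l[2]])))
E
```

```text
[0.43133784 0.10762373 0.01831525] [-0.5637122  -0.13025503  0.09034194]
0.015367699817537937 58.47536265850067 [0.43141766 0.10765962 0.01870805]
0.015849156046420742 [0.61579098 0.16984275 0.13030206] 7.5917 [-0.7693003  -0.34617835 -0.36915316] [0.61723885 0.17035213] [0.54670152 0.1502403 ]
seat [324. 263.]
plus [324. 317.]
l1 [300. 317.]
l2 [349. 317.]
l3 [298. 225.]
l4 [351. 225.]
rt [324. 329.]
bt [324. 198.]
```

View pics/w2.png

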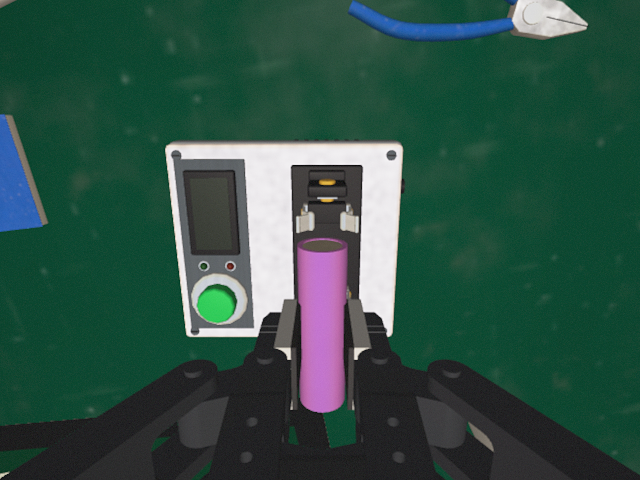

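The cell is held level between the fingers. Its minus end is at about (323,245), and the clip pair at the black end is at about (305,220) and (349,220). That puts the clip middle near column 327, against a predicted 324.5. I'll pin down both offsets.

```bash
python3 - <<'E'
from h import *
i=np.load("pics/w2.npy",allow_pickle=True).item();im=cv2.imread("pics/w2.png");h=cv2.cvtColor(im,cv2.COLOR_BGR2HSV)
print(current_eef_pos(),current_tool_rot(),np.pi/2+ta)
p=current_eef_pos()[:2]
for u,v in((323,239),): 
  P=ray(i,u,v,.1303);print("minus top edge in tester frame rel TCP",Rt.T@(P[:2]-p))
for n,u,v,z in(("caseTL",166,143,.028),("caseTR",404,143,.028),("caseBR",392,337,.028)):print(n,Rt.T@(ray(i,u,v,z)[:2]-T))
g=cv2.inRange(h,(50,120,120),(80,255,255));c=max(cv2.findContours(g[250:340,180:260],0,1)[0],key=cv2.contourArea);e=cv2.fitEllipse(c)
b=ray(i,e[0][0]+180,e[0][1]+250,.0415);print("btn",b,Rt.T@(b[:2]-btn))
k=im[160:260,280:370];cv2.imwrite("pics/crop2.png",cv2.resize(k,(720,800))[:600] if 0 else cv2.resize(k,(540,600),interpolation=cv2.INTER_CUBIC))
E
```

```text
[0.61639834 0.16999737 0.13049465] [-3.14153998e+00  2.71464920e-05  1.39699172e+00] 1.3970963267948966
minus top edge in tester frame rel TCP [-5.74379219e-05  3.76822161e-02]
caseTL [-0.06352643  0.06177584]
caseTR [0.06802478 0.06172449]
caseBR [ 0.06757725 -0.05933386]
btn [0.54887184 0.15160894 0.0415    ] [0.00190112 0.00172313]
```

View pics/crop2.png

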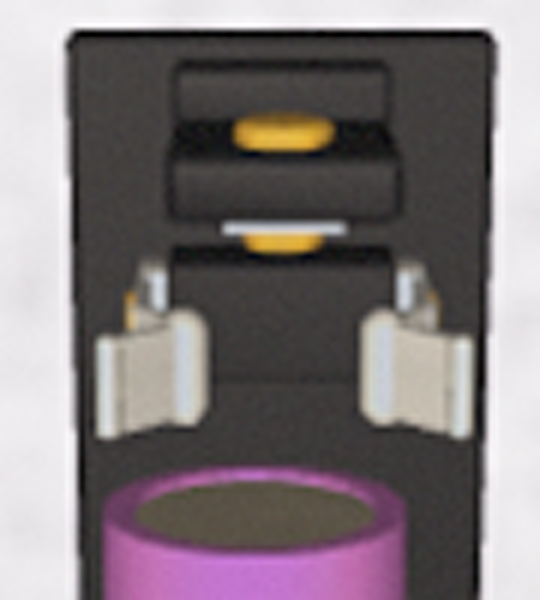

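Clip middle at column 327.5 against the held cell at 322.5 means the seat is 1.4 mm further along tester +x than my first estimate. Along the cradle, the cell and tester offsets cancel out. Next I'll centre on the corrected seat with feedback and press down.

```bash
cat >> h.py <<'E'
seat=seat+Rt@[.0014,0]
def settle(p,v=.08):
    p=np.array(p,float);arm.move_straight(p,v=v);arm.wait(.25);e=p-current_eef_pos();arm.move_straight(p+e,v=.05);arm.wait(.15);return e
E
python3 - <<'E'
from h import *
e=settle([*seat,.085]);print(e,current_eef_pos()-[*seat,.085],current_opening(),current_time_s())
f0=current_force()
for z in(.0765,.0735,.0705,.0675,.0645,.0615):
    g=arm.move_straight([*(seat+e[:2]),z+e[2]],v=.03,guard=35);print(z,g,current_eef_pos().round(4),(current_force()-f0).round(1),round(current_opening(),4))
    if g:break
print(current_time_s())
snap("wrist","w3");snap("scene","s3")
E
```

```text
[-3.98707841e-04 -9.09272414e-05 -5.72009115e-04] [-0.00039709 -0.00010773 -0.00054547] 0.015975401673460347 9.0583
0.0765 False [0.6182 0.17   0.0758] [ 0.7 -0.1  1.5] 0.0164
0.0735 False [0.6185 0.1702 0.0733] [0.2 0.8 4.7] 0.0157
0.0705 False [0.6184 0.1703 0.07  ] [0.3 1.2 2.3] 0.0158
0.0675 False [0.6181 0.1701 0.0661] [ 1.9  1.5 -4.5] 0.0158
0.0645 False [0.6178 0.1698 0.063 ] [ 2.1  0.7 -8. ] 0.0157
0.0615 False [0.6183 0.1698 0.0617] [-0.8  0.   4.1] 0.0155
10.7417
```

The force rose, then reversed as the leaves drew the cell down, then met the saddles. I'll press slightly further, let go and back off to check.

```bash
python3 - <<'E'
from h import *
f0=current_force()
p=current_eef_pos();g=arm.move_straight([*seat,.0585],v=.02,guard=12);print(g,current_eef_pos(),current_force()-f0)
arm.set_gripper(.04);arm.wait(.1)
arm.move_straight([*seat,.19],v=.15);arm.wait(.2)
i,im=snap("wrist","w4")
s,_=snap("scene","s4");print(current_time_s())
k=cv2.imread("pics/s4.png")[190:260,230:330];cv2.imwrite("pics/v4.png",np.hstack([cv2.resize(im[100:400,120:500,::-1],(500,395)),cv2.resize(k,(300,210)).copy() if 0 else np.vstack([cv2.resize(k,(300,210),interpolation=cv2.INTER_CUBIC),np.zeros((185,300,3),np.uint8)])]))
for n,l in dict(c=(0,0,.0611),plus=(0,-.0325,.0611),minus=(0,.0325,.0611)).items(): print(n,np.round(proj(i,[*(seat+Rt@l[:2]),l[2]])))
E
```

```text
True [0.61827955 0.16982082 0.06160298] [0.99353441 1.16570944 1.84221315]
12.825
c [323. 238.]
plus [323. 283.]
minus [323. 188.]
```

View pics/v4.png

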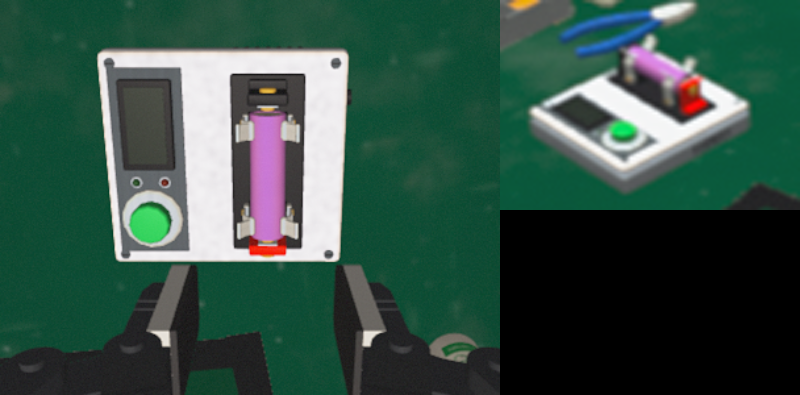

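The purple cell lies straight in all four leaves between the towers, red contact at its plus end, and the scene view agrees. I'll confirm its height with a light push on top using closed fingers, then press the button.

```bash
python3 - <<'E'
from h import *
arm.set_gripper(0);e=settle([*seat,.095],.15);f0=current_force()
g=arm.move_straight([*(seat+e[:2]),.070],v=.03,guard=12);print("cell top",g,current_eef_pos(),current_force()-f0)
arm.move_straight([*seat,.12],v=.15)
b=btn+Rt@[.001,.001]
arm.move_straight([*b,.12],v=.15);e=settle([*b,.062]);f0=current_force();print(current_eef_pos(),current_time_s())
for z in np.arange(.056,.0475,-.001):
    g=arm.move_straight([*(b+e[:2]),z],v=.03,guard=25);F=(current_force()-f0)[2];print(round(z,4),g,current_eef_pos()[2].round(4),F.round(1))
    if g or (z<.052 and F>9):break
i,im=snap("wrist","w5")
arm.wait(.2);arm.move_straight([*b,.19],v=.12);arm.wait(.2);i,im2=snap("wrist","w6")
cv2.imwrite("pics/v6.png",np.hstack([im,im2])[60:420:,:,::-1][:, :][::1,::1] if 0 else cv2.resize(np.hstack([im,im2])[:,:,::-1],(800,300)))
print(current_time_s())
E
```

```text
cell top True [0.61832143 0.16983787 0.07498759] [-1.82553778 -1.41667272  7.05071815]
[0.54745637 0.15102119 0.06148682] 17.9833
0.056 False 0.0557 -1.6
0.055 False 0.055 1.0
0.054 False 0.0541 2.4
0.053 False 0.0529 1.9
0.052 False 0.0519 1.9
0.051 False 0.0509 2.5
0.05 False 0.0501 3.6
0.049 False 0.0493 6.8
0.048 False 0.0491 14.1
22.15
```

View pics/v6.png

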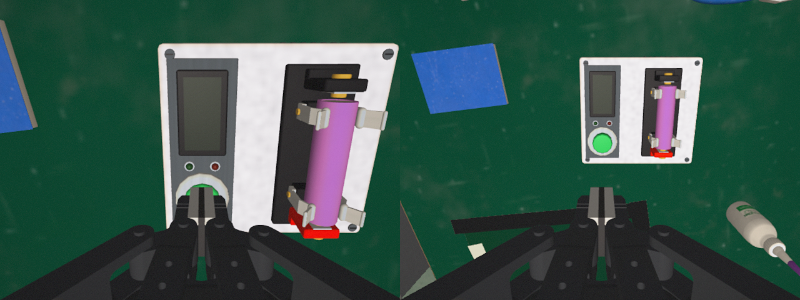

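The cell top met the fingers at TCP 0.0750, so the top is at 0.061 m as it should be when home. The button snapped through and reached its stop (14 N at 6 mm). The pictures show the cell seated and the button back up. One check of the lamp and display before I hand in.

```bash
python3 - <<'E'
from h import *
a=cv2.imread("pics/w4.png");b=cv2.imread("pics/w6.png")
import numpy as np
# v4 crop scale 380/500; v6 scale 1.6
def m(im,u,v,r): return im[int(v)-r:int(v)+r+1,int(u)-r:int(u)+r+1].reshape(-1,3).max(0), im[int(v)-r:int(v)+r+1,int(u)-r:int(u)+r+1].reshape(-1,3).mean(0).round()
print("before disp",m(a,120+146*.76,100+125*.76,6),"lamp",m(a,120+136*.76,100+182*.76,3))
print("after disp",m(b,(602-400)*1.6,93*1.6,6),"lamp",m(b,(595-400)*1.6,123*1.6,3))
E
```

```text
before disp (array([71, 78, 75], dtype=uint8), array([65., 73., 70.])) lamp (array([198, 191, 186], dtype=uint8), array([109., 122., 106.]))
after disp (array([83, 92, 89], dtype=uint8), array([78., 87., 85.])) lamp (array([204, 198, 193], dtype=uint8), array([108., 122., 105.]))
```

```bash
python3 - <<'E'
from h import *
print(current_eef_pos(),current_time_s());print(arm.sign_off())
E
```

```text
[0.54759623 0.15099844 0.18949494] 22.15
the job is handed in; nothing more can be done
None
```

I handed the job in at 22 s: the purple cell is home in the free tester with its plus end at the red contact, and its start button was pushed through its snap to the stop, though the lamp and display showed no visible change; the running tester was not touched.

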